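# Bring the inspected mill ball to the charging chute

### The job

Turn the handwheel of the microscope stand clockwise (seen from above) until the slide has come all the way out from under the lens, moving the slide by its handwheel only and leaving the pan sitting on it until then. Then lift the pan by its handle, turn it a quarter turn so that its pouring lip is in line with the charging chute and pointing down it, and hold it still and level with the lip just above the chute's upper end, clear of the metal, ready to tip. Keep the loose steel ball in the middle of the pan all the way, do not disturb the bottle, jar and beaker, and finish while still holding the pan by its handle.

Things in the scene. Friction and masses are not known exactly. Their poses are not given: they have to be found in the camera images.
- stand: fixed inspection stand: grey bed 280 x 120 mm, 24 mm high, carrying a steel column (at its +x end, 260 mm high) and a slim digital microscope that looks straight down on the slide (lens end 124 mm, top 233 mm above the table, 36 mm across). Origin on the table straight below the lens. Its own -x is the way the slide comes out (towards the robot, give or take), its own +y is the handwheel's side.
- wheel_grip (a point): centre of the black handwheel, half-way up its rim: a solid ribbed disc 56 mm in diameter, 22 mm high, upright axis, top 90 mm above the table, white dot on its face, nothing beside it within 40 mm at that height. It is 30 mm in front (-x) and 137 mm to the +y side of the lens in the stand's frame. It does not move as it turns, except to turn. Below it, from 44 mm above the table down, is a brass pinion 52 mm across.
- handwheel (a joint): angle of the handwheel, rad; 0 at the start (slide under the lens), grows clockwise seen from above, 3.2 at the end stop (slide all the way out). Each radian moves the slide 25 mm. Needs about 0.1 N m; stays where it is left.
- carriage: the slide: black plate 100 x 100 mm, top 42 mm above the table, with a rack on its +y side driven by the pinion, and on its top a steel ring 3 mm high, 58 mm inside, in which the pan's foot sits. Its origin is at table height under the plate's centre; axes as the stand's. It comes out 80 mm along the stand's -x.
- pan_center (a point): the middle of the white porcelain pan, 17 mm above its underside, which is where the ball's centre lies when it rests in the middle. Axes: x towards the pouring lip, z up; the handle points to -x. The pan is a round shallow dish 85 mm across and 26 mm high with a spherically hollowed inside (radius of curvature 90 mm, 74 mm wide), about 170 g. It stands on the slide, handle towards the robot's side.
- pan_grip (a point): the place to grip on the pan's handle, the centre of its section: a straight bar 14 mm wide and 14 mm high, from 38 to 114 mm from the pan's centre. This point is 78 mm from the pan's centre along the pan's -x and 21 mm above its underside. Axes as pan_center: pinch it across the pan's y.
- pan_lip (a point): the tip of the pan's pouring lip, 50 mm from the pan's centre along the pan's +x, 25 mm above its underside.
- ball_center (a point): centre of the loose steel ball, 22 mm in diameter, 44 g, that lies in the hollow of the pan and rolls freely.
- chute_in (a point): the upper end of the charging chute: 10 mm inside its upper end, midway between its side walls, level with their top edges (131 mm above the table). The chute is a straight steel U-channel 40 mm wide outside, 150 mm long, fixed on posts on a blue base (110 x 250 mm), running down at 14 degrees along this point's -y into a dark steel jar; z is up.
- reagent_bottle: bystander: loose glass bottle with a blue cap, 56 mm across, 110 mm tall, beyond the chute; origin at its underside.
- sample_jar: bystander: loose white jar with a red cap, 42 mm across, 55 mm tall, on the robot's side of the chute; origin at its underside.
- beaker: bystander: loose glass beaker, 48 mm across, 65 mm tall, beyond the chute; origin at its underside.

How it is judged:
By the outcome, as a careful person would: the job done as asked, in the order asked, and still so for the second after the job is handed in, while the arm keeps its last pose, push and grip.
It also fails if it takes over 67 s, if anything falls off the work surface, if the arm or the gripper's body presses on something with over 40 N, if the wrist force passes 120 N, or if a joint passes its speed limit or range.

### The arm

A 6-joint arm with a two-finger parallel gripper is mounted at the origin on the work surface. World frame = base frame: x ahead of the robot, y to its left, z up, the work surface at z = 0. Lengths are in m, angles in rad, forces in N, time in s.
With the tool pointing down it reaches from about 0.275 to 1 m from the base axis. Payload 8.4 kg.
Tool frame: the origin (TCP) lies midway between the tips of the shut fingers; the grasp point (between the pads) lies 19 mm behind it; z points along the fingers, y is the line along which they close (so a half turn about z gives the same grasp; the last joint's range is limited). The gripper opens to 85 mm and grips with 20 to 120 N. Pads are 22 mm wide; open, the fingers measure 114 mm over their backs; the gripper's body (76 mm by 85 mm) begins 54 mm behind the grasp point. The pads swing forward as they close: fully open they stand 13 mm farther back than shut.
Start: joints at [-1.215, 0.353, 1.633, -0, 1.155, -0.002], TCP at [0.219, -0.585, 0.231] pointing down, gripper open.
Joint ranges: [-2.63, 2.63], [-0.92, 2.1], [0.06, 2.66], [-1.3, 4.44], [0, 2.69], [-3.02, 3.02]. Speed limits (rad/s): [2.22, 2.22, 2.79, 3.14, 3.14, 3.14].

### API

Orientations are given as a unit quaternion [w, x, y, z].
In Python, from workcell import env gives the robot as it stands.
- The arm moves only by the tool drive_tool, never from a script. Its argument "rows" is a list of rows, each an object with "translation": the shift along the tool's x, y, z in mm, a list of three; "twist": the turn about the tool's z in degrees. A call has 1 to 20 rows; each row shifts and turns the commanded pose from where the row before left it, along the tool's axes as they then stand; what a row does not reach is not made up. A row lasts 1/10 s, in which the tool goes at most 50 mm and 8.59 degrees, less where a joint would pass 70% of its speed; a pose out of reach is approached as far as the arm can. A call with a gripper value outside its range is refused whole. "fingers" is the closure in counts, from 0 (fully open) to 255 (shut), set as the call begins (left out, the last holds). The fingers move at their own pace and stop on an object; "force" is the grip in N (left out, the last holds). Time passes only in rows, so rows that do not move let the fingers close. It gives the time, the measured TCP pose, the force, the opening and the grip force at its end, in the units of the state.
- env.get_state(): the state, without advancing time (a new reading comes with each control period).
- env.get_image(name): name is "scene" or "top"; returns the picture (400x640x3 uint8, red, green, blue); there is no depth.
- env.camera_info(name): a dict with "fovy" (degrees; the focal length in pixels is half the picture's height over the tangent of half this angle, whatever the lens; pixels are square), "cx", "cy" (the principal point, pixels), "rvec" (rotation vector, rad) and "tvec" (3), from world to camera coordinates, as OpenCV has them. Camera axes: x right, y down, z forward; pixel columns grow to the right and rows downward; lengths in m; the calibration is good to about 2 mm. A picture is of the moment at which its call begins. camera_info takes no time and is no camera call.
- env.close_job(): hands the job in; it is judged then, once.
The state is a dict: "t": time; "q": joint angles; "qvel": joint speeds; "joint_efforts": joint torques, N m; "tool_pos": TCP position; "orientation": TCP orientation; "ft_force": force on the tool from outside, world axes, zero at the start; "wrist_torque": the same for the moment, N m; "finger_gap": finger opening in m; "grip_force": force on a finger pad.
Only numpy, scipy, OpenCV 4.12 (cv2) and the standard library are available. Lean on these libraries where they do the work, as an engineer would, in place of code of your own. Each camera call takes 0.05 s, during which the arm holds its last target. There are 200 camera calls.

## Working session

There is one attempt and no reset: what is moved stays moved. The work goes in short steps, Python scripts to look and compute and a tool call to move; the robot and the scene stay as the last step left them, time stands still between calls to the robot, and variables do not carry over. Pictures are saved under pics/ and viewed, at most 12 in all, crops included, and the job is handed in when it is done.

Besides the shell and the picture viewer there is one more tool, called after "Emit:" as name(argument=value, ...), one argument or row to a line, values as JSON. drive_tool: Moves the arm, as the interface text tells. Its arguments: {"type":"object","properties":{"rows":{"type":"array","items":{"type":"object","properties":{"translation":{"type":"array","items":{"type":"number"}},"twist":{"type":"number"}}}},"fingers":{"type":"number"},"force":{"type":"number"}},"required":["rows"]}

```bash
mkdir -p pics
cat > h.py <<'E'
import numpy as np, cv2
from workcell import env
def cam(n):
    c=env.camera_info(n); f=200/np.tan(np.radians(c['fovy'])/2)
    K=np.array([[f,0,c['cx']],[0,f,c['cy']],[0,0,1]]); R=cv2.Rodrigues(np.array(c['rvec'],float))[0]
    return K,R,np.array(c['tvec'],float).ravel(),c
def ray(n,uv,z):
    K,R,t,_=cam(n); C=-R.T@t; d=R.T@np.linalg.inv(K)@np.array([uv[0],uv[1],1.]); return C+d*(z-C[2])/d[2]
def proj(n,p):
    K,R,t,_=cam(n); q=K@(R@np.array(p)+t); return q[:2]/q[2]
def save(n,fn):
    im=env.get_image(n); cv2.imwrite('pics/'+fn,im[:,:,::-1]); return im
E
python3 - <<'E'
from h import *
for n in('scene','top'):
    save(n,n+'0.png'); K,R,t,c=cam(n); print(c,-R.T@t)
print(env.get_state())
E
```

```text
{'fovy': 49.403963205469175, 'cx': 317.2522849952145, 'cy': 200.78220852910908, 'rvec': array([ 1.92033983,  1.66257332, -0.60697617]), 'tvec': array([-0.0966719 , -0.35211008,  1.48405572])} [ 1.22972788 -0.08496393  0.90349257]
{'fovy': 57.594065919049605, 'cx': 314.72936241371207, 'cy': 198.09212435277345, 'rvec': array([ 2.26634999, -1.9024163 ,  0.22771162]), 'tvec': array([-0.05548855,  0.588582  ,  0.71043075])} [0.41227674 0.02047706 0.82693904]
{'t': 0.1, 'q': array([-1.21537309e+00,  3.53567637e-01,  1.63404895e+00, -1.59816566e-05,
        1.15517444e+00, -2.39313095e-03]), 'qvel': array([ 0.00058419, -0.00041017, -0.00321529,  0.00086202, -0.00030793,
        0.00163091]), 'joint_efforts': array([ 8.85851859e-04, -6.06360483e+01, -3.42825723e+01,  3.01275122e-05,
        3.96266652e-03,  1.66266318e-06]), 'tool_pos': array([ 0.21874971, -0.58502933,  0.2306484 ]), 'orientation': array([-5.88593366e-04,  9.84037822e-01,  1.77958437e-01, -1.12412207e-04]), 'ft_force': array([-0.20357606,  0.44467406, -0.42930791]), 'wrist_torque': array([ 0.01280308,  0.03551929, -0.0180835 ]), 'grip_force': 0.0, 'finger_gap': 0.08571015539065462}
```

View pics/scene0.png

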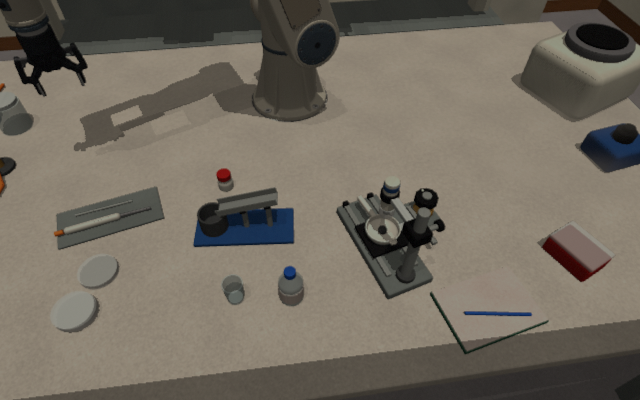

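View pics/top0.png

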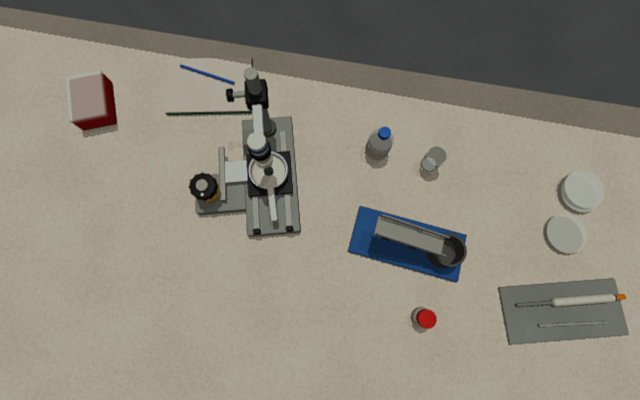

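The scene view shows the stand around (390,235), the chute on its blue base at (245,225) and the jar at (224,178). In the top view the wheel is at (204,187), the pan at about (268,171), and the chute runs from (378,230) to (447,250). I'll zoom in on the top view.

Run:
```python
from h import *
im=cv2.imread('pics/top0.png')[95:285,175:475]
cv2.imwrite('pics/topc.png',cv2.resize(im,None,fx=2.6,fy=2.6,interpolation=cv2.INTER_CUBIC))
im=cv2.imread('pics/scene0.png')[160:300,185:455]
cv2.imwrite('pics/scc.png',cv2.resize(im,None,fx=2.9,fy=2.9,interpolation=cv2.INTER_CUBIC))
```

```text
(no output)
```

View pics/topc.png

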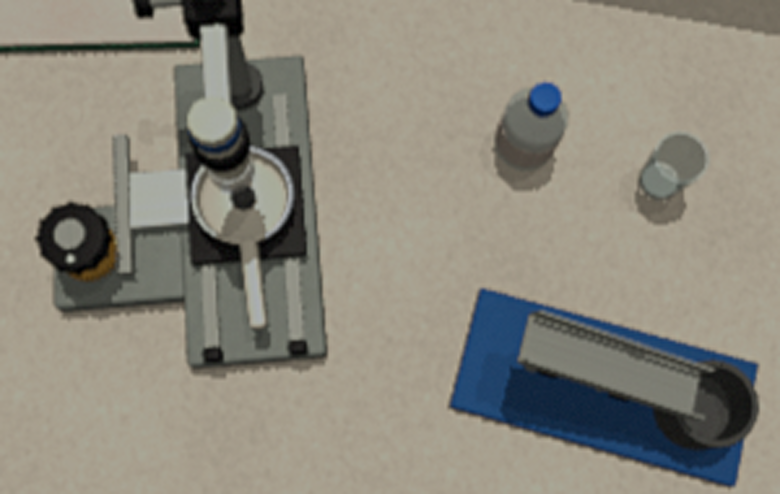

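View pics/scc.png

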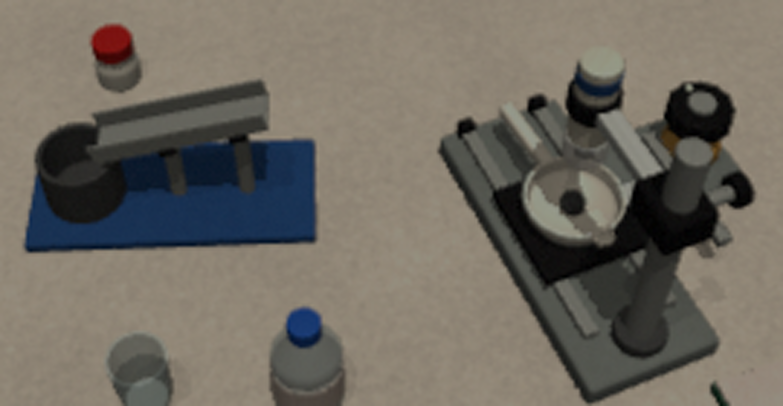

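The crops show the bed corners, the pan with its handle towards the robot, the wheel top at crop (75,237), and the chute's upper end at crop (537,313)–(520,365). The lip points away from the robot.

Run:
```python
from h import *
def T(u,v,z): return ray('top',(175+u/2.6,95+v/2.6),z)
def S(u,v,z): return ray('scene',(185+u/2.9,160+v/2.9),z)
np.set_printoptions(precision=4,suppress=True)
bed=np.array([T(*p,.024) for p in[(175,67),(303,57),(327,355),(190,367)]]); print('bed',bed,[np.linalg.norm(bed[i]-bed[i-1]) for i in range(4)])
d1=bed[3]-bed[0]; d2=bed[2]-bed[1]; print('yaw -x dir',np.arctan2(d1[1],d1[0]),np.arctan2(d2[1],d2[0]))
print('wheel top',T(75,238,.09),'scene',S(699,112,.09), 'dot',T(70,259,.09),S(687,88,.09))
for e in((38,238),(113,238),(75,203),(75,274)): print('wheel edge',T(*e,.09))
print('pan c (rim z=.069)',T(242,196,.069),S(573,197,.069),'handle end',T(258,326,.071),'handle start',T(247,250,.071))
print('ball',T(243,197,.06),S(572,203,.06))
print('lens top',T(212,121,.233),S(600,67,.233))
base=np.array([T(*p,.012) for p in[(482,290),(757,365),(735,485),(450,408)]]);print('base',base,base.mean(0),[np.linalg.norm(base[i]-base[i-1]) for i in range(4)])
for n,f,p in(('T far up',T,(538,313)),('T near up',T,(520,365)),('T far dn',T,(712,363)),('T near dn',T,(695,417)),('S near-up(robot side)',S,(264,83)),('S far up',S,(268,97))):
  print(n,f(*p,.131),f(*p,.097))
```

```text
bed [[0.7563 0.2517 0.024 ]
 [0.7866 0.138  0.024 ]
 [0.5192 0.0663 0.024 ]
 [0.4889 0.1791 0.024 ]] [np.float64(0.2770272094816739), np.float64(0.11765046898123024), np.float64(0.276857598350022), np.float64(0.1168315795158074)]
yaw -x dir -2.8764543199290125 -2.8794099078160116
wheel top [0.5684 0.2795 0.09  ] scene [0.5775 0.2844 0.09  ] dot [0.5508 0.2792 0.09  ] [0.5496 0.2825 0.09  ]
wheel edge [0.5632 0.3087 0.09  ]
wheel edge [0.5737 0.2494 0.09  ]
wheel edge [0.5971 0.2866 0.09  ]
wheel edge [0.5395 0.2723 0.09  ]
pan c (rim z=.069) [0.6326 0.1581 0.069 ] [0.6352 0.1627 0.069 ] handle end [0.5265 0.1228 0.071 ] handle start [0.5871 0.1443 0.071 ]
ball [0.6345 0.1587 0.06  ] [0.6348 0.1631 0.06  ]
lens top [0.6329 0.1587 0.233 ] [0.6405 0.1616 0.233 ]
base [[ 0.6011 -0.0571  0.012 ]
 [ 0.5768 -0.3014  0.012 ]
 [ 0.4722 -0.291   0.012 ]
 [ 0.4942 -0.045   0.012 ]] [ 0.5361 -0.1736  0.012 ] [np.float64(0.10759533430384052), np.float64(0.24552838173045635), np.float64(0.10518456197381296), np.float64(0.24706722035720924)]
T far up [ 0.5634 -0.0896  0.131 ] [ 0.5708 -0.0949  0.097 ]
T near up [ 0.5224 -0.0816  0.131 ] [ 0.5278 -0.0866  0.097 ]
T far dn [ 0.5485 -0.2214  0.131 ] [ 0.5552 -0.2332  0.097 ]
T near dn [ 0.5068 -0.2127  0.131 ] [ 0.5114 -0.2241  0.097 ]
S near-up(robot side) [ 0.5292 -0.0794  0.131 ] [ 0.4984 -0.0792  0.097 ]
S far up [ 0.545  -0.0775  0.131 ] [ 0.5149 -0.0772  0.097 ]
```

Emit:
drive_tool(
  rows=[
    {"translation":[31.6,-34.4,-3]},
    {"translation":[31.6,-34.4,-3]},
    {"translation":[31.6,-34.4,-3]},
    {"translation":[31.6,-34.4,-3]},
    {"translation":[31.6,-34.4,-3]},
    {"translation":[31.6,-34.4,-3]},
    {"translation":[31.6,-34.4,-3]},
    {"translation":[31.6,-34.4,-3]},
    {"translation":[31.6,-34.4,-3]},
    {"translation":[31.6,-34.4,-3]},
    {"translation":[31.6,-34.4,-3]},
    {"translation":[31.6,-34.4,-3]},
    {"translation":[31.6,-34.4,-3]},
    {"translation":[31.6,-34.4,-3]},
    {"translation":[31.6,-34.4,-3]},
    {"translation":[31.6,-34.4,-3]},
    {"translation":[31.6,-34.4,-3]},
    {"translation":[31.6,-34.4,-3]},
    {"translation":[31.6,-34.4,-3]},
    {"translation":[31.6,-34.4,-3]},
  ],
  fingers=0,
)

```text
$.rows[0]: bad value
```

Emit:
drive_tool(
  rows=[
    {"translation":[0,0,0],"twist":-8.5},
    {"translation":[0,0,0],"twist":-8.5},
    {"translation":[0,0,0],"twist":-8.5},
    {"translation":[0,0,0],"twist":-8.5},
    {"translation":[0,0,0],"twist":-8.5},
    {"translation":[0,0,0],"twist":-8.5},
    {"translation":[0,0,0],"twist":-8.5},
    {"translation":[0,0,0],"twist":-8.5},
    {"translation":[0,0,0],"twist":-8.5},
    {"translation":[0,0,0],"twist":-8.5},
    {"translation":[0,0,0],"twist":-8.5},
    {"translation":[0,0,0],"twist":-8.5},
    {"translation":[0,0,0],"twist":-8.5},
    {"translation":[0,0,0],"twist":-8.5},
    {"translation":[0,0,0],"twist":-8.5},
    {"translation":[0,0,0],"twist":-8.5},
    {"translation":[0,0,0],"twist":-8.5},
    {"translation":[0,0,0],"twist":-8.5},
    {"translation":[0,0,0],"twist":-8.5},
    {"translation":[0,0,0],"twist":-8.5},
  ],
)

```text
t: 2.1
tool_pos: [0.2188, -0.5852, 0.2308]
orientation: [-0.0, -0.095, 0.996, 0.0]
ft_force: [-1.4, 0.2, -0.2]
finger_gap: 0.0854
grip_force: 0.0
```

```bash
cat >> h.py <<'E'
from scipy.spatial.transform import Rotation as Ro
def to(target, head=None):
    "shift in tool axes (mm) to world target; twist (deg) to bring tool x to heading head"
    s=env.get_state(); w,x,y,z=s['orientation']; R=Ro.from_quat([x,y,z,w])
    d=R.inv().apply(np.array(target)-s['tool_pos'])*1000; X=R.as_matrix(); h=np.degrees(np.arctan2(X[1,0],X[0,0]))
    print('t',s['t'],'pos',s['tool_pos'].round(4),'zaxis',X[:,2].round(3),'head',h.round(2),'q',s['q'].round(2),'F',s['ft_force'].round(1),'gap',round(s['finger_gap'],4),'grip',s['grip_force'])
    print('shift',d.round(1), None if head is None else (h-head+180)%360-180)
E
python3 -c "
from h import *
to([.570,.282,.063])"
```

```text
t 2.1 pos [ 0.2188 -0.5852  0.2308] zaxis [-0.     0.001 -1.   ] head -169.15 q [-1.22  0.35  1.63  0.    1.16 -2.98] F [-1.4  0.2 -0.2] gap 0.0854 grip 0.0
shift [-508.2  785.4  168.4] None
```

Emit:
drive_tool(
  rows=[
    {"translation":[-25.4,39.2,-3],"twist":0},
    {"translation":[-25.4,39.2,-3],"twist":0},
    {"translation":[-25.4,39.2,-3],"twist":0},
    {"translation":[-25.4,39.2,-3],"twist":0},
    {"translation":[-25.4,39.2,-3],"twist":0},
    {"translation":[-25.4,39.2,-3],"twist":0},
    {"translation":[-25.4,39.2,-3],"twist":0},
    {"translation":[-25.4,39.2,-3],"twist":0},
    {"translation":[-25.4,39.2,-3],"twist":0},
    {"translation":[-25.4,39.2,-3],"twist":0},
    {"translation":[-25.4,39.2,-3],"twist":0},
    {"translation":[-25.4,39.2,-3],"twist":0},
    {"translation":[-25.4,39.2,-3],"twist":0},
    {"translation":[-25.4,39.2,-3],"twist":0},
    {"translation":[-25.4,39.2,-3],"twist":0},
    {"translation":[-25.4,39.2,-3],"twist":0},
    {"translation":[-25.4,39.2,-3],"twist":0},
    {"translation":[-25.4,39.2,-3],"twist":0},
    {"translation":[-25.4,39.2,-3],"twist":0},
    {"translation":[-25.4,39.2,-3],"twist":0},
  ],
)

```text
t: 4.1
tool_pos: [0.5757, 0.2799, 0.291]
orientation: [-0.0, -0.092, 0.996, -0.0]
ft_force: [0.8, -1.3, 0.2]
finger_gap: 0.0857
grip_force: 0.0
```

Emit:
drive_tool(
  rows=[
    {"translation":[0,0,0],"twist":-7},
    {"translation":[0,0,0],"twist":-7},
    {"translation":[0,0,0],"twist":-6},
    {"translation":[0,0,0],"twist":0},
  ],
)

```text
t: 4.5
tool_pos: [0.5752, 0.2781, 0.2907]
orientation: [-0.0, -0.264, 0.965, -0.0]
ft_force: [0.1, -0.2, 0.9]
finger_gap: 0.085
grip_force: 0.0
```

```bash
python3 -c "
from h import *
to([.570,.282,.063])"
```

```text
t 4.5 pos [0.5752 0.2781 0.2907] zaxis [-0.001 -0.    -1.   ] head -149.4 q [ 0.45  0.33  1.54 -0.    1.28 -1.66] F [ 0.1 -0.2  0.9] gap 0.085 grip 0.0
shift [  2.3   6.  227.7] None
```

Emit:
drive_tool(
  rows=[
    {"translation":[1.5,3,24],"twist":0},
    {"translation":[1,3,40],"twist":0},
    {"translation":[0,0,45],"twist":0},
    {"translation":[0,0,45],"twist":0},
    {"translation":[0,0,36],"twist":0},
    {"translation":[0,0,25],"twist":0},
    {"translation":[0,0,14],"twist":0},
    {"translation":[0,0,6],"twist":0},
    {"translation":[0,0,0],"twist":0},
  ],
)

```text
t: 5.4
tool_pos: [0.5704, 0.2819, 0.0563]
orientation: [-0.0, -0.262, 0.965, -0.0]
ft_force: [-0.3, 0.1, -0.0]
finger_gap: 0.0856
grip_force: 0.0
```

Emit:
drive_tool(
  rows=[
    {"translation":[0,0,0],"twist":0},
    {"translation":[0,0,0],"twist":0},
    {"translation":[0,0,0],"twist":0},
    {"translation":[0,0,0],"twist":0},
    {"translation":[0,0,0],"twist":0},
    {"translation":[0,0,0],"twist":0},
    {"translation":[0,0,0],"twist":0},
    {"translation":[0,0,0],"twist":0},
  ],
  fingers=255,
  force=25,
)

```text
t: 6.2
tool_pos: [0.5697, 0.2872, 0.0598]
orientation: [0.001, -0.262, 0.965, 0.004]
ft_force: [-15.2, 21.2, 17.0]
finger_gap: 0.055
grip_force: 24.4
```

```bash
python3 -c "
from h import *
to([.570,.282,.055])
s=env.get_state();print(s['wrist_torque'])"
```

```text
t 6.2 pos [0.5697 0.2872 0.0598] zaxis [ 0.001  0.008 -1.   ] head -149.62 q [ 0.46  0.57  1.73  0.01  0.84 -1.65] F [-15.2  21.2  17. ] gap 0.055 grip 24.41304087638855
shift [ 2.4 -4.6  4.8] None
[ 3.75693285  2.63431168 -0.07007998]
```

Emit:
drive_tool(
  rows=[
    {"translation":[-1,2.3,-2],"twist":0},
    {"translation":[-1,2.3,-2],"twist":0},
    {"translation":[0,0,0],"twist":0},
    {"translation":[0,0,0],"twist":0},
  ],
)

```text
t: 6.6
tool_pos: [0.5694, 0.2874, 0.0603]
orientation: [-0.0, -0.263, 0.965, 0.0]
ft_force: [-0.8, 6.0, -9.4]
finger_gap: 0.0552
grip_force: 33.2
```

```bash
python3 -c "
from h import *
to([.570,.282,.055])
s=env.get_state();print(s['wrist_torque'])"
```

```text
t 6.6 pos [0.5694 0.2874 0.0603] zaxis [-0.     0.001 -1.   ] head -149.53 q [ 0.46  0.57  1.72  0.    0.85 -1.64] F [-0.8  6.  -9.4] gap 0.0552 grip 33.186739683151245
shift [ 2.2 -4.9  5.3] None
[1.22888287 0.35933559 0.06840806]
```

Emit:
drive_tool(
  rows=[
    {"translation":[0,0.8,1],"twist":1},
    {"translation":[0,0,0],"twist":2},
    {"translation":[0,0,0],"twist":3},
    {"translation":[0,0,0],"twist":4},
    {"translation":[0,0,0],"twist":5},
    {"translation":[0,0,0],"twist":5},
    {"translation":[0,0,0],"twist":5},
    {"translation":[0,0,0],"twist":5},
    {"translation":[0,0,0],"twist":5},
    {"translation":[0,0,0],"twist":5},
    {"translation":[0,0,0],"twist":5},
    {"translation":[0,0,0],"twist":5},
    {"translation":[0,0,0],"twist":5},
    {"translation":[0,0,0],"twist":5},
    {"translation":[0,0,0],"twist":5},
    {"translation":[0,0,0],"twist":4},
    {"translation":[0,0,0],"twist":3},
    {"translation":[0,0,0],"twist":2},
    {"translation":[0,0,0],"twist":1},
    {"translation":[0,0,0],"twist":0},
  ],
)

```text
t: 8.6
tool_pos: [0.5695, 0.2872, 0.0601]
orientation: [0.0, 0.379, 0.925, -0.0]
ft_force: [-3.3, -4.0, 6.5]
finger_gap: 0.0549
grip_force: 34.5
```

```bash
python3 -c "
from h import *
to([.570,.282,.055])
s=env.get_state();print(s['wrist_torque'])"
```

```text
t 8.6 pos [0.5695 0.2872 0.0601] zaxis [ 0. -0. -1.] head 135.47 q [ 0.46  0.57  1.72 -0.    0.85 -0.33] F [-3.3 -4.   6.5] gap 0.0549 grip 34.464914202690125
shift [-4.  -3.4  5.1] None
[-0.12586434  0.30264887 -0.12635742]
```

Emit:
drive_tool(
  rows=[
    {"translation":[0,0,0],"twist":1},
    {"translation":[0,0,0],"twist":3},
    {"translation":[0,0,0],"twist":5},
    {"translation":[0,0,0],"twist":6},
    {"translation":[0,0,0],"twist":6},
    {"translation":[0,0,0],"twist":6},
    {"translation":[0,0,0],"twist":6},
    {"translation":[0,0,0],"twist":6},
    {"translation":[0,0,0],"twist":6},
    {"translation":[0,0,0],"twist":6},
    {"translation":[0,0,0],"twist":6},
    {"translation":[0,0,0],"twist":6},
    {"translation":[0,0,0],"twist":6},
    {"translation":[0,0,0],"twist":6},
    {"translation":[0,0,0],"twist":6},
    {"translation":[0,0,0],"twist":6},
    {"translation":[0,0,0],"twist":6},
    {"translation":[0,0,0],"twist":5},
    {"translation":[0,0,0],"twist":3},
    {"translation":[0,0,0],"twist":2},
  ],
)

```text
t: 10.6
tool_pos: [0.5692, 0.2871, 0.0601]
orientation: [0.0, 0.96, 0.279, -0.0]
ft_force: [-4.6, -2.3, 7.2]
finger_gap: 0.0551
grip_force: 34.7
```

Emit:
drive_tool(
  rows=[
    {"translation":[0,0,0],"twist":2},
    {"translation":[0,0,0],"twist":1.5},
    {"translation":[0,0,0],"twist":1},
    {"translation":[0,0,0],"twist":1},
    {"translation":[0,0,0],"twist":1},
    {"translation":[0,0,0],"twist":0},
  ],
)

```text
t: 11.2
tool_pos: [0.5703, 0.2878, 0.0601]
orientation: [0.0, 0.974, 0.225, 0.001]
ft_force: [-1.5, -1.1, 6.5]
finger_gap: 0.0552
grip_force: 34.6
```

```bash
python3 -c "
from h import *
to([.570,.282,.055])
s=env.get_state();print(s['wrist_torque'])
im=save('top','t1.png')[100:260,160:360,::-1]
cv2.imwrite('pics/t1c.png',cv2.resize(im,None,fx=3.5,fy=3.5,interpolation=cv2.INTER_CUBIC))"
```

```text
t 11.2 pos [0.5703 0.2878 0.0601] zaxis [ 0.002  0.    -1.   ] head 26.03 q [ 0.47  0.57  1.72 -0.    0.85  1.58] F [-1.5 -1.1  6.5] gap 0.0552 grip 34.57131743431091
shift [-2.8  5.   5.1] None
[-0.34435909 -0.06258932  0.49776184]
```

View pics/t1c.png

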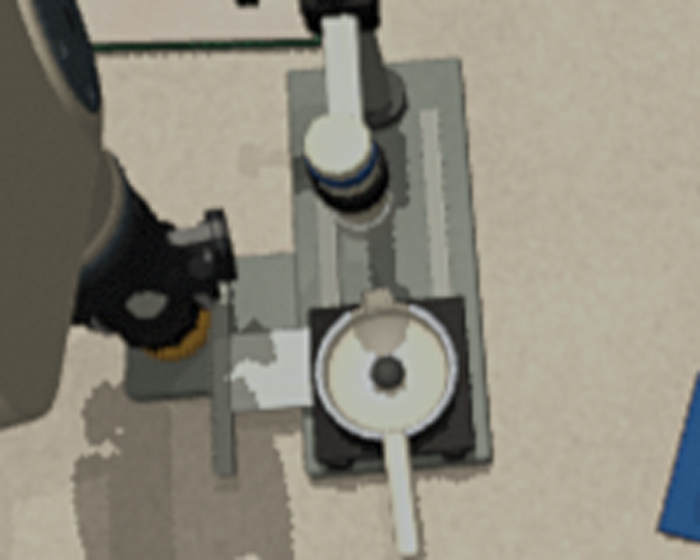

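The slide is fully out: the rim centre is at crop (387,372), the ball is in the middle, and the handle end is at crop (408,552). The torque has risen against the stop. Next I'll ease off the wheel and release it.

Emit:
drive_tool(
  rows=[
    {"translation":[0,0,0],"twist":-2.5},
    {"translation":[0,0,0],"twist":0},
  ],
)

```text
t: 11.45
tool_pos: [0.5703, 0.2878, 0.0601]
orientation: [-0.0, 0.969, 0.247, 0.001]
ft_force: [-0.1, -0.7, 7.7]
finger_gap: 0.0555
grip_force: 34.6
```

Emit:
drive_tool(
  rows=[
    {"translation":[0,0,0],"twist":0},
    {"translation":[0,0,0],"twist":0},
    {"translation":[0,0,0],"twist":0},
    {"translation":[0,0,0],"twist":0},
    {"translation":[0,0,0],"twist":0},
    {"translation":[0,0,0],"twist":0},
    {"translation":[0,0,0],"twist":0},
    {"translation":[0,0,-10],"twist":0},
    {"translation":[0,0,-25],"twist":0},
    {"translation":[0,0,-40],"twist":0},
    {"translation":[0,0,-45],"twist":0},
    {"translation":[0,0,-30],"twist":0},
  ],
  fingers=0,
)

```text
t: 12.65
tool_pos: [0.5701, 0.288, 0.2134]
orientation: [-0.0, 0.969, 0.246, 0.002]
ft_force: [0.9, 0.1, -0.1]
finger_gap: 0.0851
grip_force: 0.0
```

Run:
```python
from h import *
T=lambda u,v,z: ray('top',(160+u/3.5,100+v/3.5),z)
c=T(387,371,.069); b=T(387,372,.06); e=T(408,553,.070); l=T(379,292,.068)
print(c,b,e,l); 
for a in((e,c),(c,l),(e,l)): d=a[1]-a[0]; print(np.degrees(np.arctan2(d[1],d[0])),np.linalg.norm(d[:2]))
to([.57,.28,.2])
```

```text
[0.55584372 0.13688411 0.069     ] [0.55693215 0.13814054 0.06      ] [0.45065338 0.10271351 0.07      ] [0.60407528 0.15188493 0.068     ]
17.996153873514608 0.11060125293035249
17.276560899869285 0.050510476316572454
17.77055428891684 0.1611089945393306
t 12.65 pos [0.5701 0.288  0.2134] zaxis [ 0.003  0.002 -1.   ] head 28.5 q [ 0.47  0.39  1.62 -0.    1.13  1.54] F [ 0.9  0.1 -0.1] gap 0.0851 grip 0.0
shift [-4.   7.  13.3] None
```

Emit:
drive_tool(
  rows=[
    {"translation":[-31.5,21.6,0],"twist":0},
    {"translation":[-31.5,21.6,0],"twist":0},
    {"translation":[-31.5,21.6,0],"twist":0},
    {"translation":[-31.5,21.6,0],"twist":0},
    {"translation":[-31.5,21.6,0],"twist":0},
  ],
)

```text
t: 13.15
tool_pos: [0.4816, 0.1164, 0.2101]
orientation: [0.0, 0.969, 0.246, 0.0]
ft_force: [0.6, -0.1, 1.2]
finger_gap: 0.0854
grip_force: 0.0
```

Emit:
drive_tool(
  rows=[
    {"translation":[0,0,0],"twist":-8.5},
    {"translation":[0,0,0],"twist":-8.5},
    {"translation":[0,0,0],"twist":-8.5},
    {"translation":[0,0,0],"twist":-8.5},
    {"translation":[0,0,0],"twist":-8.5},
    {"translation":[0,0,0],"twist":-8.5},
    {"translation":[0,0,0],"twist":-8.5},
    {"translation":[0,0,0],"twist":-8.5},
    {"translation":[0,0,0],"twist":-8.5},
    {"translation":[0,0,0],"twist":-8.5},
    {"translation":[0,0,0],"twist":-8.5},
    {"translation":[0,0,0],"twist":-8.5},
    {"translation":[0,0,0],"twist":-8.5},
    {"translation":[0,0,0],"twist":-8.5},
    {"translation":[0,0,0],"twist":-8.5},
    {"translation":[0,0,0],"twist":-8.5},
    {"translation":[0,0,0],"twist":-8.5},
    {"translation":[0,0,0],"twist":-8.5},
    {"translation":[0,0,0],"twist":-8.5},
    {"translation":[0,0,0],"twist":-7.8},
  ],
)

```text
t: 15.15
tool_pos: [0.4825, 0.1175, 0.2101]
orientation: [0.0, -0.158, 0.987, 0.0]
ft_force: [-0.0, 0.5, -0.1]
finger_gap: 0.0853
grip_force: 0.0
```

Run:
```python
from h import *
to([.4832,.1181,.044],-162.2)
save('top','t2.png')
im=save('scene','s2.png')[130:300,180:480,::-1]
cv2.imwrite('pics/s2c.png',cv2.resize(im,None,fx=2.6,fy=2.6,interpolation=cv2.INTER_CUBIC))
```

```text
t 15.15 pos [0.4825 0.1175 0.2101] zaxis [ 0.001  0.    -1.   ] head -161.85 q [ 0.24  0.18  1.93 -0.    1.04 -1.65] F [-0.   0.5 -0.1] gap 0.0853 grip 0.0
shift [ -0.7   0.3 166.1] 0.3461965810919594
```

View pics/s2c.png

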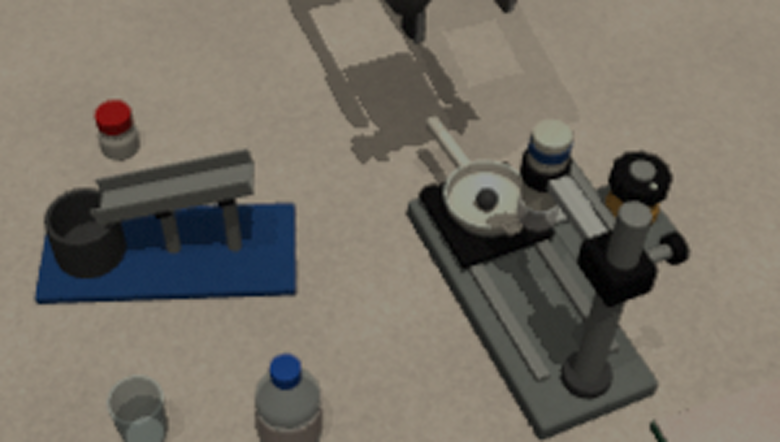

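The scene view shows the pan fully out with the ball in it. The rim centre is near crop (486,198), the handle end near (437,125), and the wheel's dot has swung round.

Run:
```python
from h import *
S=lambda u,v,z: ray('scene',(180+u/2.6,130+v/2.6),z)
c=S(484,197,.069); e=S(436,123,.071); print(c,S(487,198,.06),e,np.degrees(np.arctan2(*(c-e)[1::-1])),np.linalg.norm((c-e)[:2]),S(639,168,.09),S(648,132,.09))
print('chute up ends',S(250,153,.131),S(254,165,.131),S(254,187,.131))
print('proj expected', [(proj('scene',p)-[180,130])*2.6 for p in([.543,-.083,.131],[.563,-.085,.131],[.523,-.081,.131])])
```

```text
[0.56219303 0.13871543 0.069     ] [0.55663883 0.14373528 0.06      ] [0.46152843 0.11111087 0.071     ] 15.334859524892327 0.10438090711427798 [0.56469033 0.28777836 0.09      ] [0.52047828 0.31087817 0.09      ]
chute up ends [ 0.53001118 -0.07920603  0.131     ] [ 0.5451546  -0.07683642  0.131     ] [ 0.5712839  -0.07909177  0.131     ]
proj expected [array([247.03385663, 163.95836563]), array([246.640594  , 180.73821061]), array([247.41730558, 147.59725343])]
```

Emit:
drive_tool(
  rows=[
    {"translation":[-0.7,0.3,20],"twist":0.3},
    {"translation":[0,0,35],"twist":0},
    {"translation":[0,0,40],"twist":0},
    {"translation":[0,0,35],"twist":0},
    {"translation":[0,0,20],"twist":0},
    {"translation":[0,0,10],"twist":0},
    {"translation":[0,0,5],"twist":0},
    {"translation":[0,0,0],"twist":0},
    {"translation":[0,0,0],"twist":0},
  ],
)

```text
t: 16.15
tool_pos: [0.4838, 0.1182, 0.0453]
orientation: [0.001, -0.152, 0.988, 0.0]
ft_force: [0.3, 0.5, -0.1]
finger_gap: 0.0852
grip_force: 0.0
```

Emit:
drive_tool(
  rows=[
    {"translation":[0,0,0],"twist":0},
    {"translation":[0,0,0],"twist":0},
    {"translation":[0,0,0],"twist":0},
  ],
  fingers=175,
  force=20,
)

```text
t: 16.45
tool_pos: [0.4832, 0.1181, 0.0448]
orientation: [0.0, -0.152, 0.988, 0.0]
ft_force: [-0.6, 0.2, 0.0]
finger_gap: 0.0437
grip_force: 0.0
```

Run:
```python
from h import *
im=save('top','t3.png')[130:260,210:330,::-1]
cv2.imwrite('pics/t3c.png',cv2.resize(im,None,fx=4.5,fy=4.5,interpolation=cv2.INTER_CUBIC))
to([.4832,.1181,.045],-162.2)
```

```text
t 16.5 pos [0.4831 0.1181 0.0446] zaxis [ 0.001  0.    -1.   ] head -162.5 q [ 0.24  0.43  2.04  0.    0.67 -1.64] F [-0.1 -0.5  0.2] gap 0.0364 grip 0.0
shift [-0.1 -0.  -0.4] -0.3042002591153903
```

View pics/t3c.png

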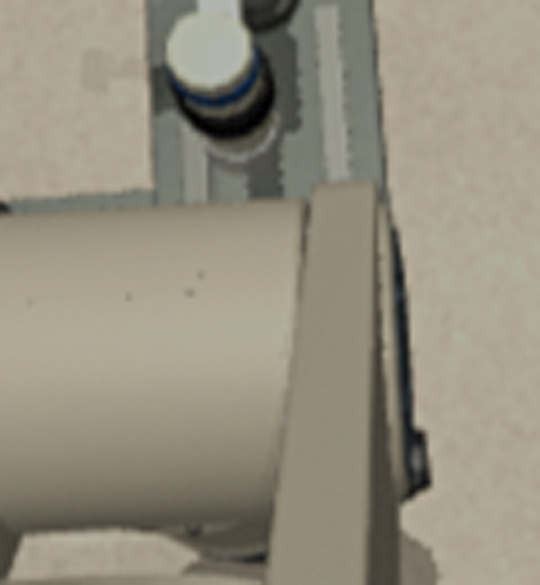

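The arm hides the pan in the top view, so I'll close in small stages and watch the force.

Emit:
drive_tool(
  rows=[
    {"translation":[0,0,0],"twist":0},
    {"translation":[0,0,0],"twist":0},
  ],
  fingers=200,
)

```text
t: 16.7
tool_pos: [0.483, 0.1181, 0.0443]
orientation: [0.0, -0.152, 0.988, 0.0]
ft_force: [0.7, -0.2, 0.2]
finger_gap: 0.0183
grip_force: 0.0
```

Emit:
drive_tool(
  rows=[
    {"translation":[0,0,0],"twist":0},
    {"translation":[0,0,0],"twist":0},
  ],
  fingers=210,
)

```text
t: 16.9
tool_pos: [0.483, 0.118, 0.0443]
orientation: [-0.0, -0.152, 0.988, -0.0]
ft_force: [-0.6, -0.2, 1.1]
finger_gap: 0.015
grip_force: 0.1
```

Emit:
drive_tool(
  rows=[
    {"translation":[0,0,0],"twist":0},
    {"translation":[0,0,0],"twist":0},
    {"translation":[0,0,0],"twist":0},
  ],
  fingers=255,
  force=30,
)

```text
t: 17.2
tool_pos: [0.483, 0.1181, 0.0443]
orientation: [-0.0, -0.152, 0.988, 0.0]
ft_force: [-0.1, 0.5, 1.6]
finger_gap: 0.0133
grip_force: 33.0
```

Emit:
drive_tool(
  rows=[
    {"translation":[0,0,0],"twist":0},
    {"translation":[0,0,0],"twist":0},
    {"translation":[0,0,0],"twist":0},
    {"translation":[0,0,0],"twist":0},
  ],
  force=100,
)

```text
t: 17.6
tool_pos: [0.4829, 0.118, 0.0443]
orientation: [-0.0, -0.152, 0.988, 0.0]
ft_force: [-1.1, 0.3, 1.7]
finger_gap: 0.0117
grip_force: 97.5
```

Run:
```python
from h import *
to([.4832,.1181,.045],-162.2)
print(env.get_state()['wrist_torque'])
```

```text
t 17.6 pos [0.4829 0.118  0.0443] zaxis [-0.  0. -1.] head -162.5 q [ 0.24  0.43  2.04  0.    0.67 -1.64] F [-1.1  0.3  1.7] gap 0.0117 grip 97.46636152267456
shift [-0.3 -0.  -0.7] -0.2997838184594741
[0.05175168 0.09591272 0.00403852]
```

Emit:
drive_tool(
  rows=[
    {"translation":[0,0,-1],"twist":0},
    {"translation":[0,0,-2],"twist":0},
    {"translation":[0,0,-3],"twist":0},
    {"translation":[0,0,-4],"twist":0},
    {"translation":[0,0,-5],"twist":0},
    {"translation":[0.5,0,-6],"twist":0},
    {"translation":[1,0,-7],"twist":0},
    {"translation":[1.5,0,-8],"twist":0},
    {"translation":[2,0,-8],"twist":0},
    {"translation":[2.5,0,-8],"twist":0},
    {"translation":[3,0,-8],"twist":0},
    {"translation":[3,0,-8],"twist":0},
    {"translation":[3,0,-7],"twist":0},
    {"translation":[3,0,-6],"twist":0},
    {"translation":[2.5,0,-5],"twist":0},
    {"translation":[2,0,-3],"twist":0},
    {"translation":[1.5,0,-2],"twist":0},
    {"translation":[1,0,-1],"twist":0},
    {"translation":[0.5,0,0],"twist":0},
    {"translation":[0,0,0],"twist":0},
  ],
)

```text
t: 19.6
tool_pos: [0.4571, 0.1099, 0.1361]
orientation: [-0.0, -0.152, 0.988, -0.0]
ft_force: [-0.1, 0.3, -2.1]
finger_gap: 0.0119
grip_force: 97.6
```

Run:
```python
from h import *
to([.4832,.1181,.045],84.6)
print(env.get_state()['wrist_torque'])
im=save('scene','s4.png')[120:300,230:470,::-1]
cv2.imwrite('pics/s4c.png',cv2.resize(im,None,fx=3.2,fy=3.2,interpolation=cv2.INTER_CUBIC))
```

```text
t 19.6 pos [0.4571 0.1099 0.1361] zaxis [-0. -0. -1.] head -162.5 q [ 0.23  0.24  2.04 -0.    0.86 -1.64] F [-0.1  0.3 -2.1] gap 0.0119 grip 97.62328505516052
shift [-27.4  -0.   91.1] 112.90346039930984
[-0.04406031  0.11724052 -0.00500731]
```

View pics/s4c.png

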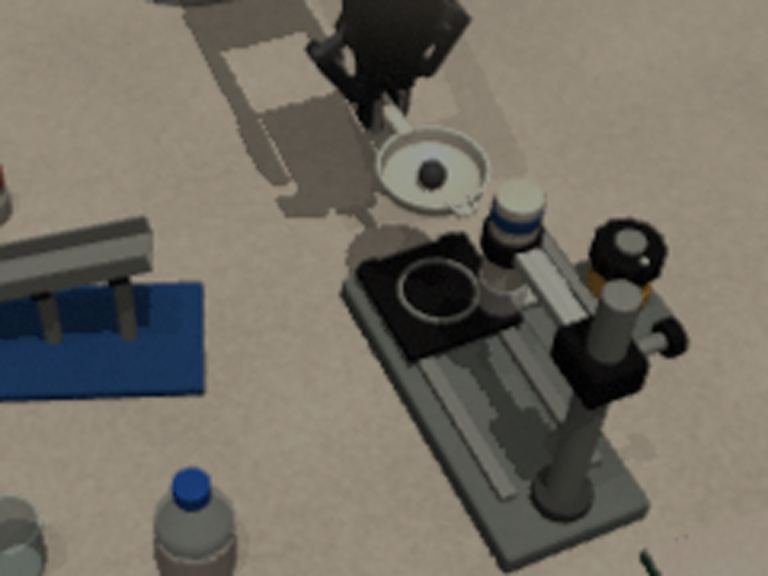

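The pan is lifted and level, with the ball central at crop (432,174). Next I'll rotate the pan.

Emit:
drive_tool(
  rows=[
    {"translation":[0,0,0],"twist":0.5},
    {"translation":[0,0,0],"twist":1},
    {"translation":[0,0,0],"twist":1.5},
    {"translation":[0,0,0],"twist":2},
    {"translation":[0,0,0],"twist":2.5},
    {"translation":[0,0,0],"twist":3},
    {"translation":[0,0,0],"twist":3.5},
    {"translation":[0,0,0],"twist":4},
    {"translation":[0,0,0],"twist":4},
    {"translation":[0,0,0],"twist":4},
    {"translation":[0,0,0],"twist":4},
    {"translation":[0,0,0],"twist":4},
    {"translation":[0,0,0],"twist":4},
    {"translation":[0,0,0],"twist":4},
    {"translation":[0,0,0],"twist":4},
    {"translation":[0,0,0],"twist":4},
    {"translation":[0,0,0],"twist":4},
    {"translation":[0,0,0],"twist":4},
    {"translation":[0,0,0],"twist":4},
    {"translation":[0,0,0],"twist":4},
  ],
)

```text
t: 21.65
tool_pos: [0.4573, 0.1099, 0.1363]
orientation: [-0.0, 0.413, 0.911, 0.0]
ft_force: [-0.2, -0.1, -1.8]
finger_gap: 0.0125
grip_force: 97.6
```

Emit:
drive_tool(
  rows=[
    {"translation":[0,0,0],"twist":4},
    {"translation":[0,0,0],"twist":4},
    {"translation":[0,0,0],"twist":4},
    {"translation":[0,0,0],"twist":4},
    {"translation":[0,0,0],"twist":4},
    {"translation":[0,0,0],"twist":4},
    {"translation":[0,0,0],"twist":4},
    {"translation":[0,0,0],"twist":4},
    {"translation":[0,0,0],"twist":3.5},
    {"translation":[0,0,0],"twist":3},
    {"translation":[0,0,0],"twist":2.9},
    {"translation":[0,0,0],"twist":2.5},
    {"translation":[0,0,0],"twist":2},
    {"translation":[0,0,0],"twist":1.5},
    {"translation":[0,0,0],"twist":1},
    {"translation":[0,0,0],"twist":0.5},
    {"translation":[0,0,0],"twist":0},
  ],
)

```text
t: 23.35
tool_pos: [0.4572, 0.1099, 0.1363]
orientation: [0.0, 0.751, 0.66, 0.0]
ft_force: [0.3, 0.7, -2.0]
finger_gap: 0.0123
grip_force: 97.6
```

Run:
```python
from h import *
to([.5606,.095,.136],84.6)
im=save('top','t5.png')[150:290,240:480,::-1]
cv2.imwrite('pics/t5c.png',cv2.resize(im,None,fx=3.3,fy=3.3,interpolation=cv2.INTER_CUBIC))
```

```text
t 23.35 pos [0.4572 0.1099 0.1363] zaxis [ 0.  0. -1.] head 82.59 q [0.23 0.24 2.04 0.   0.86 0.36] F [ 0.3  0.7 -2. ] gap 0.0123 grip 97.6445460319519
shift [ -1.5 104.4   0.3] -2.00964066866743
```

View pics/t5c.png

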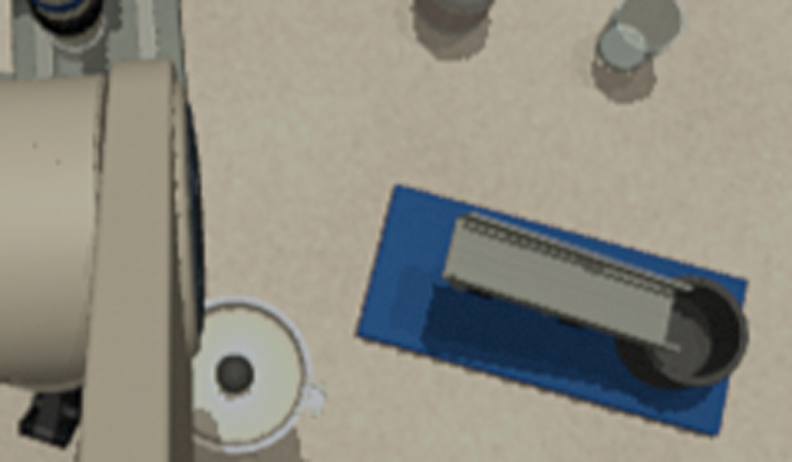

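The ball is still central at crop (235,374). The lip tip is at (322,398) and the chute's upper end spans (462,213)–(445,280). I'll measure the lip and the chute in this one view so the bias cancels.

Run:
```python
from h import *
T=lambda u,v,z: ray('top',(240+u/3.3,150+v/3.3),z)
l=T(323,399,.159); c=T(237,374,.160); b=T(235,374,.151)
print('lip',l,'pan c',c,'ball',b,'lip pred',.4572-.128*.129,.1099-.128*.992, 'pan pred',.4572-.078*.129,.1099-.078*.992)
d=l-c;print(np.degrees(np.arctan2(d[1],d[0])),np.linalg.norm(d))
f0,f1=T(462,213,.131),T(692,289,.0947); n0,n1=T(445,280,.131),T(666,347,.0947)
for a,bb in((f0,f1),(n0,n1)): d=bb-a; print(a,bb,np.degrees(np.arctan2(d[1],d[0])),np.linalg.norm(d[:2]))
B=[T(*p,.012) for p in((395,185),(748,281),(716,436),(358,336))]
for a,bb in((B[0],B[1]),(B[3],B[2])): d=bb-a; print(np.degrees(np.arctan2(d[1],d[0])),np.linalg.norm(d[:2]))
print((B[0]+B[3])/2, sum(B)/4)
```

```text
lip [ 0.4426803  -0.02021055  0.159     ] pan c [0.44775554 0.02837194 0.16      ] ball [0.44804237 0.02957157 0.151     ] lip pred 0.44068799999999997 -0.017076000000000008 pan pred 0.447138 0.032524
-95.9638566749277 0.048857104602496204
[ 0.56442859 -0.08566482  0.131     ] [ 0.54991281 -0.23625254  0.0947    ] -95.50597087520171 0.15128571567792468
[ 0.52336266 -0.08114377  0.131     ] [ 0.51201041 -0.22383425  0.0947    ] -94.54878547893738 0.14314134908984372
-95.63893732341633 0.2483380438102967
-95.61386042489914 0.2449401605716715
[ 0.54828686 -0.05058497  0.012     ] [ 0.53619625 -0.17331039  0.012     ]
```

Emit:
drive_tool(
  rows=[
    {"translation":[0,0,-1],"twist":-0.2},
    {"translation":[0,0,-2],"twist":-0.4},
    {"translation":[0,0,-3],"twist":-0.4},
    {"translation":[0,0,-3],"twist":-0.4},
    {"translation":[0,0,-2],"twist":-0.3},
    {"translation":[0,0,-1],"twist":-0.2},
    {"translation":[0,0,0],"twist":0},
  ],
)

```text
t: 24.1
tool_pos: [0.4573, 0.1099, 0.1485]
orientation: [0.0, 0.74, 0.672, 0.0]
ft_force: [0.3, 0.3, -1.9]
finger_gap: 0.0119
grip_force: 97.6
```

Emit:
drive_tool(
  rows=[
    {"translation":[-0.6,1.1,0],"twist":0},
    {"translation":[-1.2,2.2,0],"twist":0},
    {"translation":[-1.9,3.2,0],"twist":0},
    {"translation":[-2.5,4.3,0],"twist":0},
    {"translation":[-3.1,5.4,0],"twist":0},
    {"translation":[-3.7,6.5,0],"twist":0},
    {"translation":[-4.4,7.6,0],"twist":0},
    {"translation":[-5,8.6,0],"twist":0},
    {"translation":[-5,8.6,0],"twist":0},
    {"translation":[-5,8.6,0],"twist":0},
    {"translation":[-5,8.6,0],"twist":0},
    {"translation":[-5,8.6,0],"twist":0},
    {"translation":[-4.4,7.6,0],"twist":0},
    {"translation":[-3.7,6.5,0],"twist":0},
    {"translation":[-3.1,5.4,0],"twist":0},
    {"translation":[-2.5,4.3,0],"twist":0},
    {"translation":[-1.9,3.2,0],"twist":0},
    {"translation":[-1.2,2.2,0],"twist":0},
    {"translation":[-0.6,1.1,0],"twist":0},
    {"translation":[0,0,0],"twist":0},
  ],
)

```text
t: 26.1
tool_pos: [0.5546, 0.0405, 0.1483]
orientation: [-0.0, 0.74, 0.672, -0.0]
ft_force: [0.6, -0.0, -2.4]
finger_gap: 0.0123
grip_force: 97.6
```

Run:
```python
from h import *
to([.5546,.0404,.1263],84.5)
a=save('top','t6.png')[170:270,330:450,::-1]
b=save('scene','s6.png')[150:250,195:315,::-1]
r=lambda i:cv2.resize(i,None,fx=3.3,fy=3.3,interpolation=cv2.INTER_CUBIC)
cv2.imwrite('pics/m6.png',np.hstack([r(a),r(b)]))
```

```text
t 26.1 pos [0.5546 0.0405 0.1483] zaxis [-0.  0. -1.] head 84.5 q [0.07 0.34 1.86 0.   0.94 0.17] F [ 0.6 -0.  -2.4] gap 0.0123 grip 97.62824177742004
shift [-0.1  0.  22. ] 0.0025550747884608427
```

View pics/m6.png

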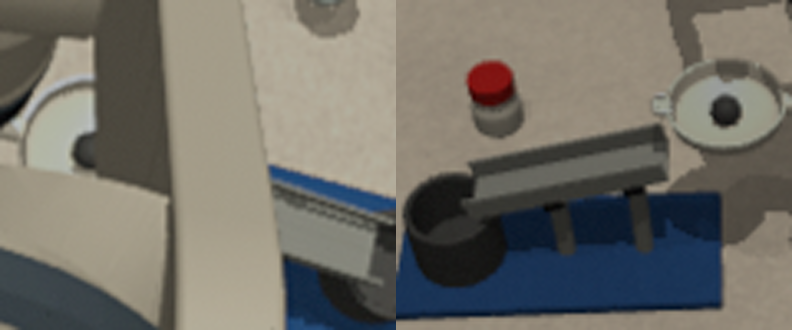

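In the scene view the lip tip is at (259,105) in the right-hand panel. The chute's upper end spans (265,125)–(271,160) just below it, and the ball is central.

Run:
```python
from h import *
S=lambda u,v,z: ray('scene',(195+u/3.3,150+v/3.3),z)
l=S(258,105,.171); print('lip',l,'pred',.5546-.128*.0958,.0405-.128*.9954)
for p in((265,124),(271,155),(272,160)): print(S(*p,.131))
print('pan ctr',S(329,104,.172),'pred',.5546-.078*.0958,.0405-.078*.9954)
q=[(proj('scene',p)-[195,150])*3.3 for p in([.523,-.078,.131],[.563,-.082,.131],[.523,-.078,.111],[.563,-.082,.111])];print(q)
```

```text
lip [ 0.54365843 -0.08443511  0.171     ] pred 0.5423376 -0.0869112
[ 0.52564948 -0.08087738  0.131     ]
[ 0.55590386 -0.07910728  0.131     ]
[ 0.56068253 -0.07880525  0.131     ]
pan ctr [ 0.55061309 -0.03554046  0.172     ] pred 0.5471275999999999 -0.03714119999999999
[array([268.65615038, 120.90227781]), array([267.77618405, 162.94278932]), array([270.50478763, 139.14846518]), array([269.68442972, 181.02743392])]
```

Emit:
drive_tool(
  rows=[
    {"translation":[-0.5,0,0.5],"twist":0},
    {"translation":[-0.5,0,1],"twist":0},
    {"translation":[-0.5,0,2],"twist":0},
    {"translation":[-0.5,0,3],"twist":0},
    {"translation":[0,0,3],"twist":0},
    {"translation":[0,0,3],"twist":0},
    {"translation":[0,0,3],"twist":0},
    {"translation":[0,0,2],"twist":0},
    {"translation":[0,0,2],"twist":0},
    {"translation":[0,0,1],"twist":0},
    {"translation":[0,0,0.5],"twist":0},
    {"translation":[0,0,0],"twist":0},
    {"translation":[0,0,0],"twist":0},
    {"translation":[0,0,0],"twist":0},
    {"translation":[0,0,0],"twist":0},
    {"translation":[0,0,0],"twist":0},
    {"translation":[0,0,0],"twist":0},
    {"translation":[0,0,0],"twist":0},
    {"translation":[0,0,0],"twist":0},
    {"translation":[0,0,0],"twist":0},
  ],
)

```text
t: 28.2
tool_pos: [0.5544, 0.0385, 0.1273]
orientation: [-0.0, 0.74, 0.672, 0.0]
ft_force: [1.0, 0.9, -1.9]
finger_gap: 0.012
grip_force: 97.6
```

Run:
```python
from h import *
to([.5544,.0384,.1273],84.5)
b=save('scene','s7.png')[140:240,215:335,::-1]
cv2.imwrite('pics/m7.png',cv2.resize(b,None,fx=6,fy=6,interpolation=cv2.INTER_CUBIC))
```

```text
t 28.2 pos [0.5544 0.0385 0.1273] zaxis [-0.  0. -1.] head 84.5 q [0.07 0.37 1.87 0.   0.9  0.16] F [ 1.   0.9 -1.9] gap 0.012 grip 97.6278018951416
shift [-0.1 -0.  -0. ] -3.7967497689805896e-05
```

View pics/m7.png

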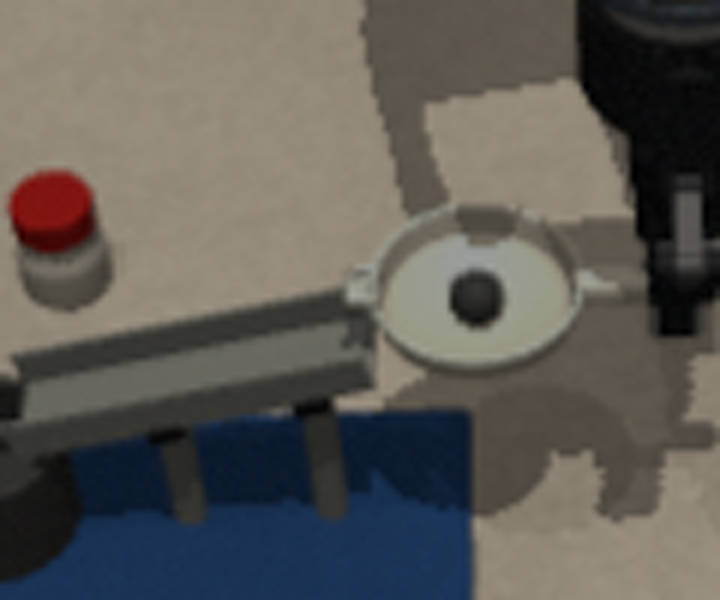

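The lip, at (347,285), sits over the chute's upper end. The pan is level and clear with the ball in the middle, and the wrist force hasn't changed.

```bash
python3 -c "
from workcell import env
print(env.close_job())"
```

```text
the job is handed in; nothing more can be done
None
```

I turned the handwheel to its end stop, lifted the pan, and handed the job in at 28 s. The gripper holds the pan level by its handle, with the lip in line with the chute, about 19 mm above its upper end, and the ball in the middle of the pan. The job's verdict was not shown to me.

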